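# Roll a tray of jars into the drying bay and shut the bar

### The job

Roll the wooden tray with the two clay jars gently along the rollers, without lifting it off them, until it is fully home against the end stop under the roof of the drying bay. Then swing the red retaining bar fully across the lane behind it, and let go. Keep both jars standing in the tray and leave the other pot, the plaster mould and the spatula alone.

Things in the scene. Friction and masses are not known exactly. Their poses are not given: they have to be found in the camera images.
- lane: Fixed roller lane. Origin on the bench top at mid-width; the tray travels along its +y, z is up. 15 free steel rollers (24 mm diameter, 37 mm apart) from y = -278 to +264 mm, tops at z = 70 mm. Aluminium side beams: inner faces at x = -71 and +71 mm, 12 mm thick, tops at z = 92 mm. Rolling resistance about 1 N; a tray pushed slowly stops within a few mm.
- stop_face (a point): Centre of the face of the wooden end stop inside the bay, at lane x = 0, y = 270 mm, z = 92 mm; axes as the lane's.
- roof_edge (a point): Mid-point of the lower front edge of the bay's wooden roof, at lane x = 0, y = 105 mm, z = 155 mm; axes as the lane's. Roof: x -116 to 116, y 105 to 290, z 155 to 173 mm, loaded up to its front edge with fixed plaster moulds (top z = 258 mm). Posts 24 mm square at x = +-103, y = 120 and 277 mm. An upright gripper's body meets the roof: lean it back about 40 deg, fingertips leading to +y.
- tray_mid (a point): Centre (half-way up) of the open wooden tray: 130 mm wide (x), 150 mm long (y, along the lane), 45 mm high, walls and floor 7 mm, 0.3 to 0.65 kg empty. On the rollers, centre 92.5 mm above the bench, 6 mm of play to each beam. Push its rear (-y) wall. Home: centre at lane y = 195 mm, rear face at y = 120 mm, 15 mm inside the roof edge.
- jar0_mid (a point): Centre (half-way up) of a loose terracotta jar standing in the tray: 56 mm diameter, 60 mm high, 34 mm foot, 0.13 kg; z along its axis.
- jar1_mid (a point): Centre (half-way up) of the second, identical jar in the tray.
- bar (a joint): Angle (rad) of the red retaining bar about its upright pivot at lane x = 95, y = 91 mm. 0 = closed, at its stop: across the lane, pointing to lane -x. Grows counterclockwise seen from above: 1.57 = open, pointing to lane -y beside the lane; stop at 1.95. Reaches 180 mm from the pivot, 12 mm thick, 98 to 118 mm above the bench; stays where left (about 0.5 N at the peg moves it).
- peg_mid (a point): Grip point on the black upright peg of the bar, 16 mm diameter, 140 mm from the pivot, 140 mm above the bench; peg top at 164 mm, bar top below it at 118 mm. Bar closed: the peg is at lane x = -45, y = 91 mm, 14 mm in front of the roof edge, so lean the gripper back there too, as for the tray.
- pot_mid (a point): Centre of a bystander terracotta pot, 88 mm diameter, 70 mm high. Leave it alone.
- mould_mid (a point): Centre of a bystander white plaster mould, 90 mm diameter, 50 mm high. Leave it alone.
- spatula: Bystander wooden-handled spatula lying flat on the bench beyond the end of the bay. Leave it alone.
Not all that is in view belongs to the job. Leave any blue or grey look-alike of the part that bears jar0_mid alone.

How it is judged (in metres and radians):
On the way, in this order (a step that is already met when the one before it is completed fails the run):
1. the tray is home against the end stop (y of tray_mid in the frame of lane above 0.184 m and z of tray_mid in the frame of lane between 0.085 and 0.105 m), for 0.2 s.
2. the bar is swung across behind the tray (value of joint bar below 0.15 rad), for 0.2 s.
At the end, for the whole second after the job is handed in: The tray stands on the rollers with its front face within 11 mm of the end stop, at rest (under 0.02 m/s); the bar is within 0.15 rad of closed; both jars stand in the tray, under 0.3 rad from upright (all of step 1 and value of joint bar below 0.15 rad and angle between each of jar0_mid, jar1_mid's own z axis and vertical below 0.3 rad and horizontal distance between each of jar0_mid, jar1_mid and tray_mid below 0.075 m and linear speed of tray below 0.02 m/s); the robot touches nothing.
It fails at once if a jar is tipped over (more than 0.6 rad) (angle between any of jar0_mid, jar1_mid's own z axis and vertical above 0.6 rad).
It fails at once if the tray is lifted more than 20 mm off the rollers (z of tray_mid in the frame of lane above 0.1125 m).
It fails at once if the tray is not rolled gently (faster than 0.4 m/s) (linear speed of tray above 0.4 m/s).
It fails at once if the pot, the mould or the spatula is moved more than 30 mm (distance of any of pot_mid, mould_mid, spatula from where it was at the start of the episode above 0.03 m).
It also fails if it takes over 61 s, if anything falls off the work surface, if the arm or the gripper's body presses on something with over 40 N, if the wrist force passes 120 N, or if a joint passes its speed limit or range.

### The arm

A 6-joint arm with a two-finger parallel gripper is mounted at the origin on the work surface. World frame = base frame: x ahead of the robot, y to its left, z up, the work surface at z = 0. Lengths are in m, angles in degrees, forces in N, time in s.
With the tool pointing down it reaches from about 0.3 to 0.75 m from the base axis. Payload 8.5 kg.
Tool frame: the origin (TCP) lies at the very end of the fingers, on their centre line; the grasp point (between the pads) lies 19 mm behind it (hold_point_z is the distance from the TCP to the grasp point, in m); z points along the fingers, y is the direction in which the jaws open and shut (so a half turn about z gives the same grasp; the last joint's range is limited). The gripper opens to 85 mm and grips with 20 to 120 N. Pads are 22 mm wide; open, the fingers measure 114 mm over their backs; the gripper's body (76 mm by 85 mm) begins 54 mm behind the grasp point. The pads swing forward as they close: fully open they stand 13 mm farther back than shut.
Start: joints at [-89.227, 21.807, 74.336, -0, 83.858, -12.336], TCP at [0.125, -0.536, 0.231] pointing down, gripper open.
Joint ranges: [-178.18, 178.18], [-50.72, 133.34], [12.68, 142.11], [-81.47, 261.47], [9.98, 163.14], [-165.26, 165.26]. Speed limits (degrees/s): [136.94, 136.94, 180, 180, 180, 180].

### API

Orientations are given as a 3x3 rotation matrix whose columns are the frame's x, y, z axes.
In Python, from rig import observe, get_image, close_job, hold_point_z gives the robot as it stands. The module is installed in compiled form; this text tells all that it offers.
- The arm moves only by the tool jog_arm, never from a script. Its arguments are lists of equal length, an entry for each row: "travel": the shift along the world's x, y, z in m, a list of three; "dr": the turn, a rotation vector about the world's x, y, z in rad, a list of three. In form: {"travel": [[x, y, z], ...], "dr": [[rx, ry, rz], ...]}. A call has 1 to 20 rows; each row shifts and turns the commanded pose from where the row before left it; what a row does not reach is not made up. A row lasts 1/12 s, in which the tool goes at most 41.7 mm and 7.16 degrees, less where a joint would pass 70% of its speed; a pose out of reach is approached as far as the arm can. A call with a gripper value outside its range is refused whole. "jaw" is the finger opening in m, from 0 to 0.0854, set as the call begins (left out, the last holds). The fingers move at their own pace and stop on an object; "newtons" is the grip in N (left out, the last holds). Time passes only in rows, so rows that do not move let the fingers close. It gives the time, the measured TCP pose, the force and the opening at its end, in the units of the state.
- observe(): the state, without advancing time (a new reading comes with each control period).
- get_image(name): name is "side" or "top"; returns a dict with "color" (480x640x3 uint8, red, green, blue), "fovy" (degrees; the focal length in pixels is half the picture's height over the tangent of half this angle, whatever the lens; pixels are square), "cx", "cy" (the principal point, pixels), "R" (3x3) and "t" (3): a world point X has camera coordinates R X + t. Camera axes: x right, y down, z forward; pixel columns grow to the right and rows downward; lengths in m; the calibration is good to about 2 mm. A picture is of the moment at which its call begins. There is no depth.
- close_job(): hands the job in, once; it reports no verdict.
The state is a dict: "time_s": time; "q": joint angles; "qvel": joint speeds; "joint_efforts": joint torques, N m; "position": TCP position; "tool_rot": TCP orientation; "ft_force": force on the tool from outside, world axes, zero at the start; "wrist_torque": the same for the moment, N m; "grip_width": finger opening in m.
Only numpy, scipy, OpenCV 4.12 (cv2) and the standard library are available. Lean on these libraries where they do the work, as an engineer would, in place of code of your own. Each camera call takes 0.05 s, during which the arm holds its last target.

## Working session

There is one attempt and no reset: what is moved stays moved. The work goes in short steps, Python scripts to look and compute and a tool call to move; the robot and the scene stay as the last step left them, time stands still between calls to the robot, and variables do not carry over. Pictures are saved under pics/ and viewed, and the job is handed in when it is done.

Besides the shell and the picture viewer there is one more tool, called by a JSON object that holds its "op" and its "data". jog_arm: Moves the arm, as the interface text tells. Its arguments: {"type":"object","properties":{"travel":{"type":"array"},"dr":{"type":"array"},"jaw":{"type":"number"},"newtons":{"type":"number"}},"required":["travel","dr"]}

```bash
mkdir -p pics
cat > h.py <<'E'
import numpy as np, cv2
from rig import observe, get_image, hold_point_z
def snap(name,fn):
    d=get_image(name); cv2.imwrite('pics/'+fn,d['color'][:,:,::-1]); 
    np.savez('pics/'+fn[:-4]+'.npz',**d); return d
def proj(d,X):
    f=240/np.tan(np.radians(d['fovy']/2)); c=np.asarray(d['R'])@np.asarray(X)+np.asarray(d['t'])
    return np.array([d['cx']+f*c[0]/c[2],d['cy']+f*c[1]/c[2]])
def ray(d,u,v):
    f=240/np.tan(np.radians(d['fovy']/2)); R=np.asarray(d['R']);t=np.asarray(d['t'])
    return -R.T@t, R.T@np.array([(u-d['cx'])/f,(v-d['cy'])/f,1])
def onz(d,u,v,z):
    o,r=ray(d,u,v); return o+r*(z-o[2])/r[2]
E
python3 - <<'E'
from h import *
for n in('side','top'):
    d=snap(n,n+'0.png'); print(n,d['fovy'],d['cx'],d['cy'],np.round(d['R'],3).tolist(),np.round(d['t'],3), np.round(-np.asarray(d['R']).T@d['t'],3))
s=observe(); print({k:np.round(v,3).tolist() for k,v in s.items()}, hold_point_z)
E
```

```text
side 57.10445173265945 321.2212355776017 241.9820783250148 [[0.995, -0.097, -0.013], [-0.08, -0.729, -0.68], [0.056, 0.678, -0.733]] [-0.529  0.213  0.948] [ 0.49  -0.538  0.833]
top 55.55608715297936 328.0488599508672 231.6210581342112 [[0.015, -1.0, -0.017], [-0.989, -0.012, -0.145], [0.144, 0.019, -0.989]] [0.111 0.576 0.901] [0.438 0.101 0.976]
{'time_s': 0.1, 'q': [-89.225, 21.838, 74.38, -0.0, 83.858, -12.336], 'qvel': [-0.035, -0.193, -0.221, -0.028, 0.057, -0.029], 'joint_efforts': [0.004, -44.922, -23.165, -0.0, 0.004, 0.0], 'position': [0.125, -0.535, 0.231], 'tool_rot': [[0.974, 0.227, -0.0], [0.227, -0.974, 0.001], [0.0, -0.001, -1.0]], 'ft_force': [0.585, -0.052, 0.238], 'wrist_torque': [0.035, -0.034, 0.041], 'grip_width': 0.085} 0.0187
```

View pics/side0.png

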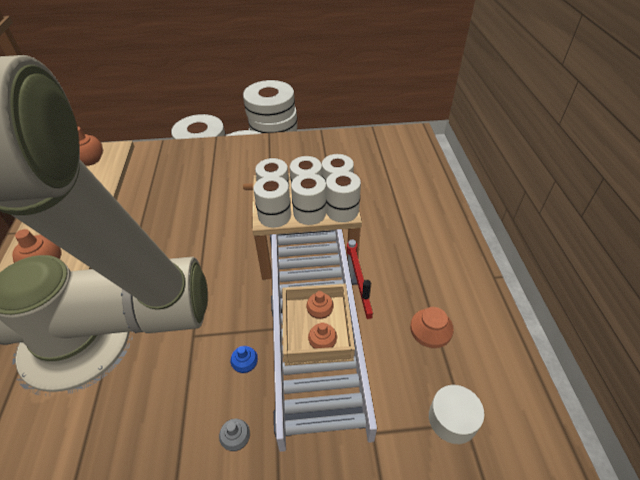

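View pics/top0.png

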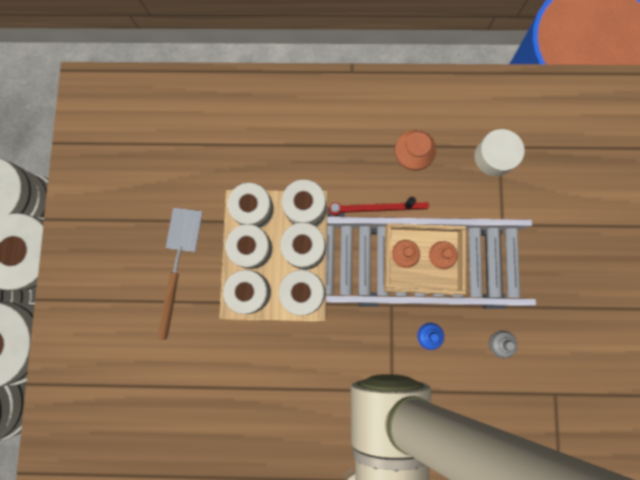

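Run:
```python
import cv2
a=cv2.imread('pics/top0.png'); cv2.imwrite('pics/top0c.png',cv2.resize(a[170:340,310:550],None,fx=3.3,fy=3.3,interpolation=cv2.INTER_CUBIC))
cv2.imwrite('pics/top0d.png',cv2.resize(a[175:335,205:345],None,fx=3.5,fy=3.5,interpolation=cv2.INTER_CUBIC))
a=cv2.imread('pics/side0.png'); cv2.imwrite('pics/side0c.png',cv2.resize(a[215:450,225:425],None,fx=2.5,fy=2.5,interpolation=cv2.INTER_CUBIC))
```

```text
(no output)
```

View pics/top0c.png

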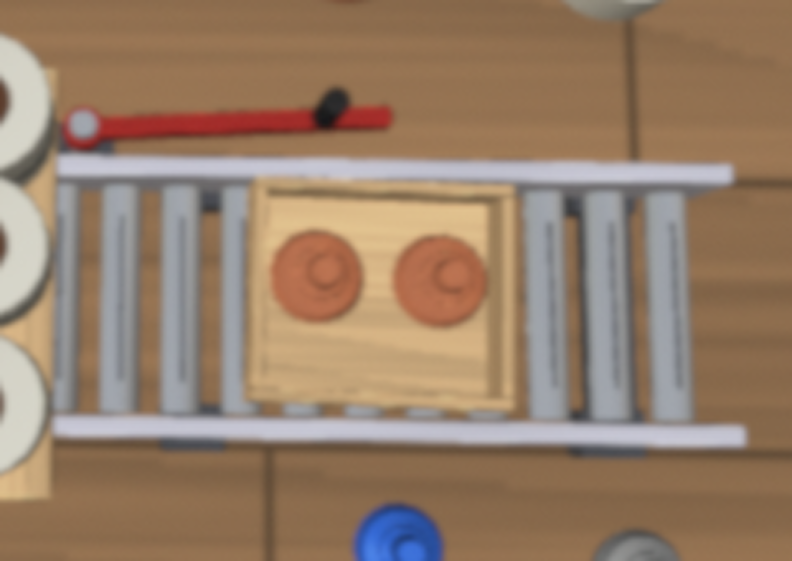

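View pics/top0d.png

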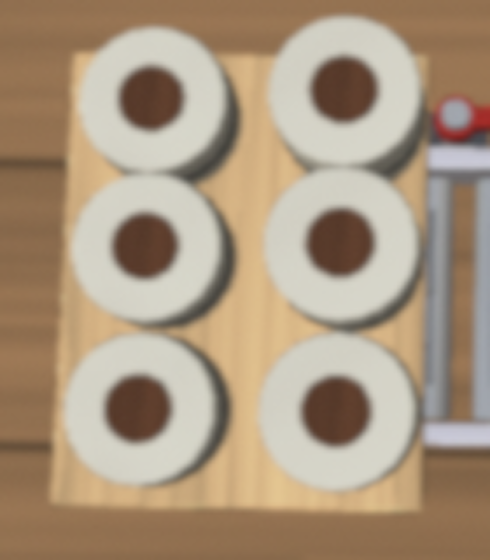

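View pics/side0c.png

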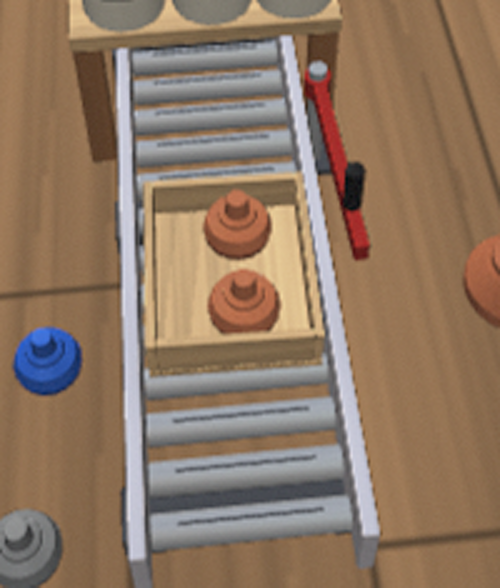

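```bash
cat > fit.py <<'E'
from h import *
from scipy.optimize import least_squares
T=dict(np.load('pics/top0.npz')); S=dict(np.load('pics/side0.npz'))
c=lambda x,y:(310+x/3.3,170+y/3.3)
dd=lambda x,y:(205+x/3.5,175+y/3.5)
sc=lambda x,y:(225+x/2.5,215+y/2.5)
E
python3 - <<'E'
from fit import *
pts=[(116,105,173,*dd(428,56)),(-116,105,173,*dd(420,510)),(116,290,173,*dd(75,54)),(-116,290,173,*dd(52,502))]
for p in pts: print(p[:3],np.round(onz(T,p[3],p[4],p[2]/1000),4))
for l,x,y in(('R beam top out',725,165),('R in',725,183),('R far out',62,155),('Rfar in',62,178),('L in near',740,427),('L out near',740,444),('L in far',62,418),('L out far',62,436)):
    print(l,np.round(onz(T,*c(x,y),.092),4))
# fit
B=[(83,725,165),(71,725,183),(83,62,155),(71,62,178),(-71,740,427),(-83,740,444),(-71,62,418),(-83,62,436)]
def L2W(p,P):
    th=p[2]; P=np.asarray(P)/1000; return np.array([p[0]+np.cos(th)*P[0]-np.sin(th)*P[1],p[1]+np.sin(th)*P[0]+np.cos(th)*P[1],P[2]])
def res(p):
    r=[]
    for q in pts: r+=list(L2W(p,q[:3])[:2]-onz(T,q[3],q[4],q[2]/1000)[:2])
    for b in B:
        w=onz(T,*c(b[1],b[2]),.092)[:2]-p[:2]; r.append(np.cos(p[2])*w[0]+np.sin(p[2])*w[1]-b[0]/1000)
    return np.array(r)
f=least_squares(res,[.45,0,0]); p=f.x; print('lane',p,np.degrees(p[2]));print(np.round(f.fun*1000,1))
np.save('lane.npy',p)
def W2L(p,w): 
    d=w[:2]-p[:2]; th=p[2]; return np.round(1000*np.array([np.cos(th)*d[0]+np.sin(th)*d[1],-np.sin(th)*d[0]+np.cos(th)*d[1]]),1)
# tray rim top z=.115 corners outer
for n,x,y in(('frontR',257,177),('rearR',515,184),('rearL',515,412),('frontL',247,402)): print(n,W2L(p,onz(T,*c(x,y),.115)))
for n,x,y in(('frontR',300,178),('rearR',322,335),('rearL',147,343),('frontL',145,185)): print('side',n,W2L(p,onz(S,*sc(x,y),.115)))
print('pegtop',W2L(p,onz(T,*c(338,98),.164)),'side',W2L(p,onz(S,*sc(354,168),.164)))
print('pivot',W2L(p,onz(T,*c(84,124),.122)),W2L(p,onz(S,*sc(318,68),.122)))
print('bar tip',W2L(p,onz(T,*c(390,117),.118)))
print('jars',W2L(p,onz(T,*c(326,268),.142)),W2L(p,onz(T,*c(455,273),.142)))
print('roof edge side',W2L(p,onz(S,*sc(75,50),.155)),W2L(p,onz(S,*sc(340,22),.155)))
E
```

```text
(116, 105, 173) [0.6298 0.1191 0.173 ]
(-116, 105, 173) [0.3995 0.1196 0.173 ]
(116, 290, 173) [0.6289 0.302  0.173 ]
(-116, 290, 173) [0.4006 0.3028 0.173 ]
R beam top out [ 0.5952 -0.2757  0.092 ]
R in [ 0.5844 -0.2752  0.092 ]
R far out [0.5967 0.1171 0.092 ]
Rfar in [0.5827 0.1169 0.092 ]
L in near [ 0.4417 -0.2768  0.092 ]
L out near [ 0.432  -0.2763  0.092 ]
L in far [0.4411 0.1149 0.092 ]
L out far [0.4308 0.1147 0.092 ]
lane [ 0.5136202   0.01337458 -0.0015965 ] -0.09147255660985301
[ 0.  -0.9 -1.8 -1.1  1.2  1.2 -2.5  0.8 -0.9  0.3 -0.1 -2.  -0.4  1.9
 -1.6  0. ]
frontR [67.3 -9.7]
rearR [  65.2 -158.3]
rearL [ -65.2 -154.7]
frontL [-62.   -3.7]
side frontR [ 67.4 -15.3]
side rearR [  64.6 -157.5]
side rearL [ -61.8 -151. ]
side frontL [-58.1  -9.1]
pegtop [103.8 -48.7] side [103.3 -46.8]
pivot [95.9 90.9] [98.  97.3]
bar tip [103.1 -86.4]
jars [ 12.1 -44.8] [  10.4 -116.1]
roof edge side [-110.5  110. ] [119.2 119.1]
```

Candidates for jars' carrier: the wooden tray at top px (426,260) holding terracotta jars (405,253), (443,254). The blue lidded pot (431,336) and the grey one (503,344) are look-alikes standing on the bench, so I leave them alone. The close crop shows the open wooden tray on the rollers, rear face at lane y ≈ -157, and the bar open at about 1.6 rad.

{"op": "jog_arm", "data": {"travel": [[0.0195, 0.017, 0.0025], [0.0195, 0.017, 0.0025], [0.0195, 0.017, 0.0025], [0.0195, 0.017, 0.0025], [0.0195, 0.017, 0.0025], [0.0195, 0.017, 0.0025], [0.0195, 0.017, 0.0025], [0.0195, 0.017, 0.0025], [0.0195, 0.017, 0.0025], [0.0195, 0.017, 0.0025], [0.0195, 0.017, 0.0025], [0.0195, 0.017, 0.0025], [0.0195, 0.017, 0.0025], [0.0195, 0.017, 0.0025], [0.0195, 0.017, 0.0025], [0.0195, 0.017, 0.0025], [0.0195, 0.017, 0.0025], [0.0195, 0.017, 0.0025], [0.0195, 0.017, 0.0025], [0.0195, 0.017, 0.0025]], "dr": [[0, 0, 0.067], [0, 0, 0.067], [0, 0, 0.067], [0, 0, 0.067], [0, 0, 0.067], [0, 0, 0.067], [0, 0, 0.067], [0, 0, 0.067], [0, 0, 0.067], [0, 0, 0.067], [0, 0, 0.067], [0, 0, 0.067], [0, 0, 0.067], [0, 0, 0.067], [0, 0, 0.067], [0, 0, 0.067], [0, 0, 0.067], [0, 0, 0.067], [0, 0, 0.067], [0, 0, 0.067]], "jaw": 0.04}}

```text
time_s: 1.77
position: [0.5155, -0.1946, 0.2811]
tool_rot: [[-0.001, 1.0, -0.001], [1.0, 0.001, 0.0], [0.0, -0.001, -1.0]]
ft_force: [0.7, 0.3, 0.3]
grip_width: 0.0402
```

{"op": "jog_arm", "data": {"travel": [[0, 0, 0], [0, 0, 0], [0, 0, 0], [0, 0, 0], [0, 0, 0], [0, 0, 0], [0, 0, 0], [0, 0, 0], [0, 0, 0]], "dr": [[0.1, 0, 0], [0.1, 0, 0], [0.1, 0, 0], [0.1, 0, 0], [0.1, 0, 0], [0.1, 0, 0], [0.1, 0, 0], [0.1, 0, 0], [0, 0, 0]]}}

```text
time_s: 2.52
position: [0.5143, -0.1972, 0.2786]
tool_rot: [[0.007, 1.0, -0.001], [0.691, -0.004, 0.723], [0.723, -0.006, -0.691]]
ft_force: [-0.2, 0.1, -0.2]
grip_width: 0.0397
```

{"op": "jog_arm", "data": {"travel": [[0, 0, -0.019], [0, 0, -0.019], [0, 0, -0.019], [0, 0, -0.019], [0, 0, -0.019], [0, 0, -0.019], [0, 0, -0.019], [0, 0, -0.019], [0, 0, -0.019], [0, 0, -0.019], [0, 0, 0], [0, 0, 0]], "dr": [[0, 0, 0], [0, 0, 0], [0, 0, 0], [0, 0, 0], [0, 0, 0], [0, 0, 0], [0, 0, 0], [0, 0, 0], [0, 0, 0], [0, 0, 0], [0, 0, 0], [0, 0, 0]]}}

```text
time_s: 3.52
position: [0.5147, -0.1953, 0.0915]
tool_rot: [[0.002, 1.0, -0.001], [0.698, -0.0, 0.717], [0.717, -0.002, -0.698]]
ft_force: [0.5, -0.7, 0.4]
grip_width: 0.0398
```

Run:
```python
from h import *
s=observe();print(s['position'],s['ft_force'])
d=snap('side','side1.png');e=snap('top','top1.png')
cv2.imwrite('pics/s1c.png',cv2.resize(d['color'][200:460,225:425,::-1],None,fx=2.3,fy=2.3))
```

```text
[ 0.51474102 -0.19534264  0.0914734 ] [ 0.51416437 -0.68861509  0.41957386]
```

View pics/s1c.png

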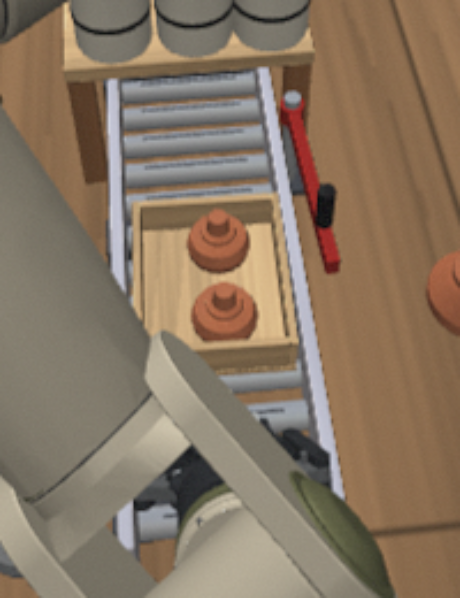

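View pics/top1.png

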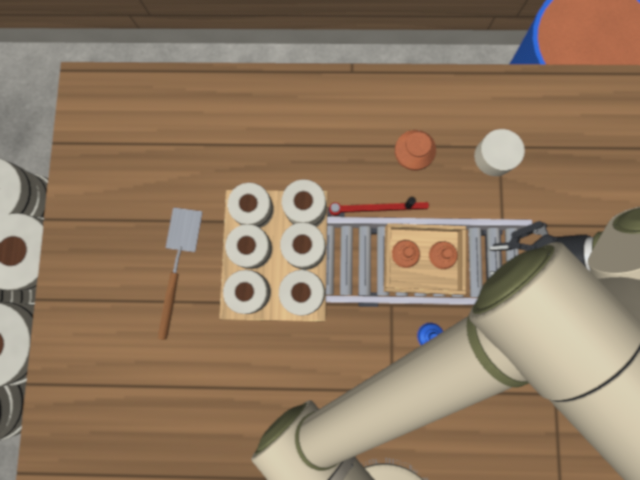

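{"op": "jog_arm", "data": {"travel": [[0, 0.01, 0], [0, 0.01, 0], [0, 0.01, 0], [0, 0.006, 0], [0, 0.004, 0], [0, 0.004, 0], [0, 0.004, 0], [0, 0.004, 0], [0, 0.004, 0], [0, 0.004, 0], [0, 0.004, 0], [0, 0.004, 0], [0, 0.004, 0], [0, 0.004, 0], [0, 0, 0]], "dr": [[0, 0, 0], [0, 0, 0], [0, 0, 0], [0, 0, 0], [0, 0, 0], [0, 0, 0], [0, 0, 0], [0, 0, 0], [0, 0, 0], [0, 0, 0], [0, 0, 0], [0, 0, 0], [0, 0, 0], [0, 0, 0], [0, 0, 0]]}}

```text
time_s: 4.87
position: [0.5145, -0.1187, 0.0914]
tool_rot: [[0.002, 1.0, -0.001], [0.696, -0.001, 0.718], [0.718, -0.002, -0.696]]
ft_force: [-0.3, 1.1, -0.2]
grip_width: 0.0399
```

Run:
```python
from h import *
s=observe();print(s['position'],s['ft_force'],np.round(s['q'],1))
d=snap('side','side2.png');e=snap('top','top2.png')
a=cv2.resize(d['color'][200:460,225:425,::-1],None,fx=2,fy=2);b=cv2.resize(e['color'][180:320,310:510,::-1],None,fx=2,fy=2)
o=np.zeros((520,800,3),np.uint8);o[:,:400]=a;o[:280,400:]=b;cv2.imwrite('pics/c2.png',o)
```

```text
[ 0.51453969 -0.11870771  0.09135432] [-0.33921925  1.11879497 -0.16853335] [-41.9  39.7  82.3  32.3  92.2 -50.7]
```

View pics/c2.png

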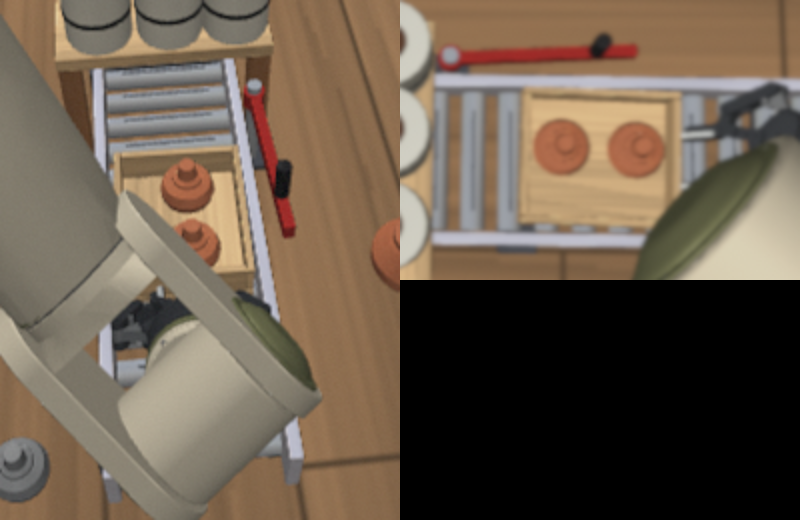

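View pics/top2.png

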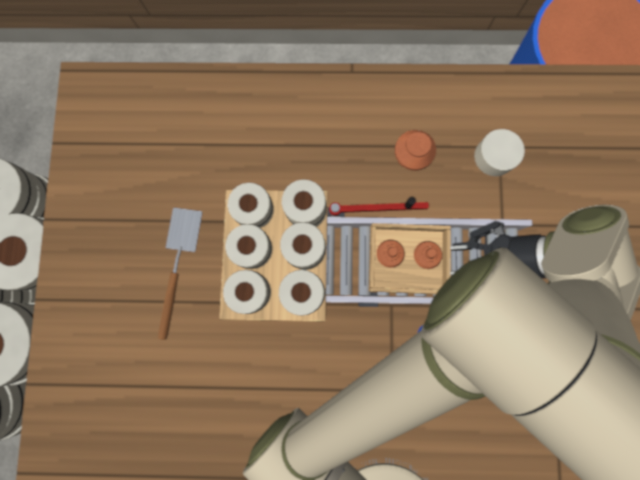

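View pics/side2.png

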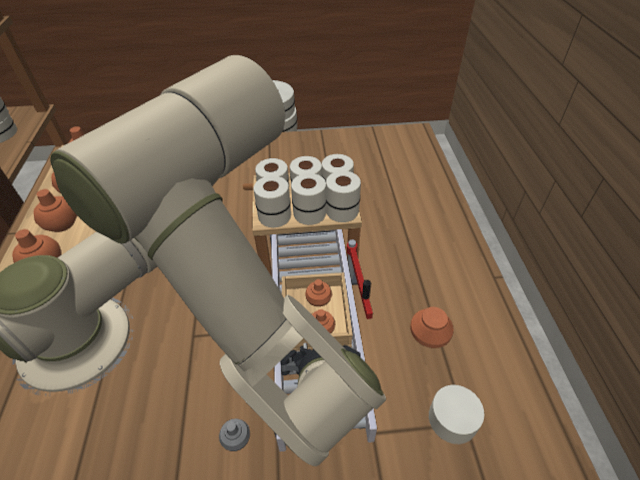

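```bash
cat >> h.py <<'E'
def tri(d1,p1,d2,p2):
    o1,r1=ray(d1,*p1);o2,r2=ray(d2,*p2)
    A=np.stack([r1,-r2],1); k=np.linalg.lstsq(A,o2-o1,rcond=None)[0]
    a=o1+r1*k[0];b=o2+r2*k[1]; return (a+b)/2,np.linalg.norm(a-b)
E
python3 - <<'E'
from h import *
T=dict(np.load('pics/top2.npz'));S=dict(np.load('pics/side2.npz'))
print('cap',tri(T,(592,222),S,(366,372)))
print('cap lowest-ish',tri(T,(620,215),S,(381,400)))
print('elbow cap',tri(T,(465,290),S,(272,92)))
E
```

```text
cap (array([ 0.56145425, -0.28005787,  0.29870496]), np.float64(0.009498626741233827))
cap lowest-ish (array([ 0.57251059, -0.32014176,  0.30236656]), np.float64(0.010729943201734492))
elbow cap (array([ 0.46098622, -0.01648937,  0.55323419]), np.float64(0.0268381070951989))
```

{"op": "jog_arm", "data": {"travel": [[0, 0.002, 0], [0, 0.003, 0], [0, 0.004, 0], [0, 0.005, 0], [0, 0.005, 0], [0, 0.005, 0], [0, 0.005, 0], [0, 0.005, 0], [0, 0.005, 0], [0, 0.005, 0], [0, 0.005, 0], [0, 0.005, 0], [0, 0.005, 0], [0, 0.005, 0], [0, 0.005, 0], [0, 0.005, 0], [0, 0.005, 0], [0, 0.005, 0], [0, 0.005, 0], [0, 0.005, 0]], "dr": [[0, 0, 0], [0, 0, 0], [0, 0, 0], [0, 0, 0], [0, 0, 0], [0, 0, 0], [0, 0, 0], [0, 0, 0], [0, 0, 0], [0, 0, 0], [0, 0, 0], [0, 0, 0], [0, 0, 0], [0, 0, 0], [0, 0, 0], [0, 0, 0], [0, 0, 0], [0, 0, 0], [0, 0, 0], [0, 0, 0]]}}

```text
time_s: 6.63
position: [0.5148, -0.0252, 0.0913]
tool_rot: [[0.002, 1.0, 0.0], [0.697, -0.001, 0.717], [0.717, -0.001, -0.697]]
ft_force: [0.4, -2.0, -1.2]
grip_width: 0.0399
```

{"op": "jog_arm", "data": {"travel": [[0, 0.005, 0], [0, 0.005, 0], [0, 0.005, 0], [0, 0.005, 0], [0, 0.005, 0], [0, 0.005, 0], [0, 0.005, 0], [0, 0.005, 0], [0, 0.005, 0], [0, 0.005, 0], [0, 0.005, 0], [0, 0.005, 0], [0, 0.005, 0], [0, 0.005, 0], [0, 0.005, 0], [0, 0.005, 0], [0, 0.005, 0], [0, 0.004, 0], [0, 0.003, 0], [0, 0.002, 0]], "dr": [[0, 0, 0], [0, 0, 0], [0, 0, 0], [0, 0, 0], [0, 0, 0], [0, 0, 0], [0, 0, 0], [0, 0, 0], [0, 0, 0], [0, 0, 0], [0, 0, 0], [0, 0, 0], [0, 0, 0], [0, 0, 0], [0, 0, 0], [0, 0, 0], [0, 0, 0], [0, 0, 0], [0, 0, 0], [0, 0, 0]]}}

```text
time_s: 8.3
position: [0.5146, 0.0688, 0.0913]
tool_rot: [[0.002, 1.0, -0.0], [0.697, -0.001, 0.717], [0.717, -0.002, -0.697]]
ft_force: [-0.3, -1.4, 0.4]
grip_width: 0.0395
```

Run:
```python
from h import *
s=observe();print(s['position'],s['ft_force'],np.round(s['q'],1))
d=snap('side','side3.png');e=snap('top','top3.png')
a=cv2.resize(d['color'][200:460,225:425,::-1],None,fx=2,fy=2);b=cv2.resize(e['color'][180:320,310:510,::-1],None,fx=2,fy=2)
o=np.zeros((520,800,3),np.uint8);o[:,:400]=a;o[:280,400:]=b;cv2.imwrite('pics/c3.png',o)
```

```text
[0.51459331 0.06881305 0.09131721] [-0.33047806 -1.37559561  0.40074975] [-25.6  34.8  94.2  41.3  78.6 -44.2]
```

View pics/c3.png

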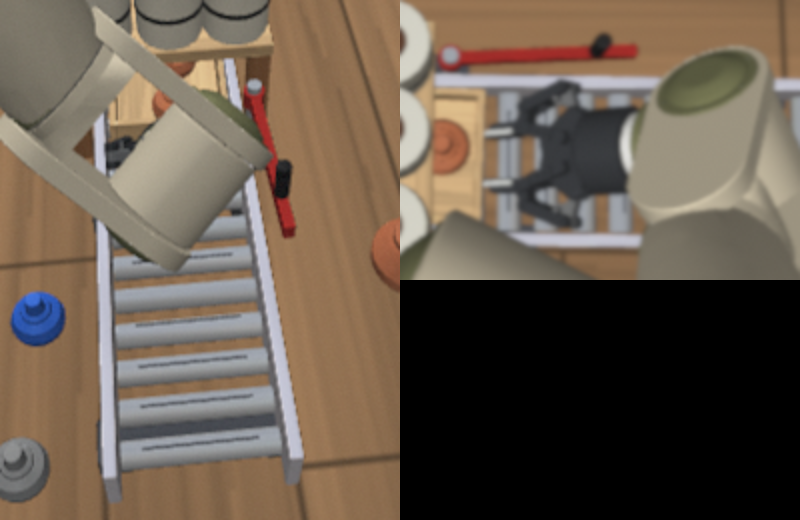

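View pics/side3.png

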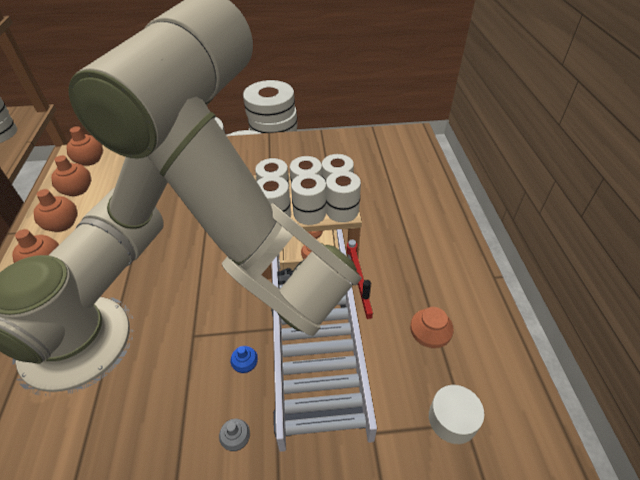

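{"op": "jog_arm", "data": {"travel": [[0, 0.002, 0], [0, 0.004, 0], [0, 0.004, 0], [0, 0.004, 0], [0, 0.004, 0], [0, 0.004, 0], [0, 0.004, 0], [0, 0.004, 0], [0, 0.004, 0], [0, 0.004, 0], [0, 0.004, 0], [0, 0.003, 0], [0, 0.002, 0], [0, 0.002, 0], [0, 0.002, 0], [0, 0.002, 0], [0, 0.002, 0], [0, 0, 0], [0, 0, 0]], "dr": [[0, 0, 0], [0, 0, 0], [0, 0, 0], [0, 0, 0], [0, 0, 0], [0, 0, 0], [0, 0, 0], [0, 0, 0], [0, 0, 0], [0, 0, 0], [0, 0, 0], [0, 0, 0], [0, 0, 0], [0, 0, 0], [0, 0, 0], [0, 0, 0], [0, 0, 0], [0, 0, 0], [0, 0, 0]]}}

```text
time_s: 9.98
position: [0.5147, 0.1235, 0.0914]
tool_rot: [[0.002, 1.0, -0.0], [0.697, -0.001, 0.718], [0.718, -0.002, -0.697]]
ft_force: [0.4, -0.1, 0.0]
grip_width: 0.0402
```

Run:
```python
from h import *
s=observe();print(s['position'],s['ft_force'],np.round(s['q'],1))
d=snap('side','side4.png');e=snap('top','top4.png')
a=cv2.resize(d['color'][150:280,225:425,::-1],None,fx=4,fy=4);cv2.imwrite('pics/c4.png',a)
b=cv2.resize(e['color'][170:330,300:500,::-1],None,fx=3.5,fy=3.5);cv2.imwrite('pics/d4.png',b)
```

```text
[0.51465052 0.1235496  0.09137352] [ 0.41877848 -0.13218113  0.03348532] [-19.9  34.2  95.7  44.3  75.  -41.5]
```

View pics/c4.png

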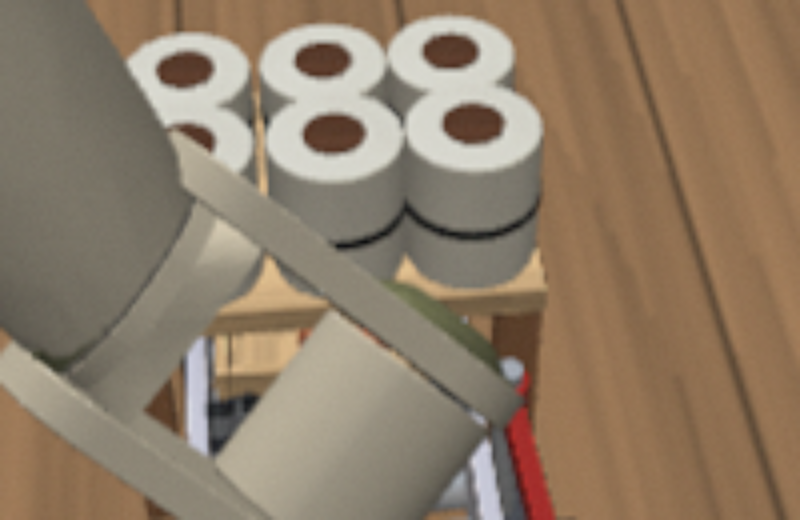

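View pics/d4.png

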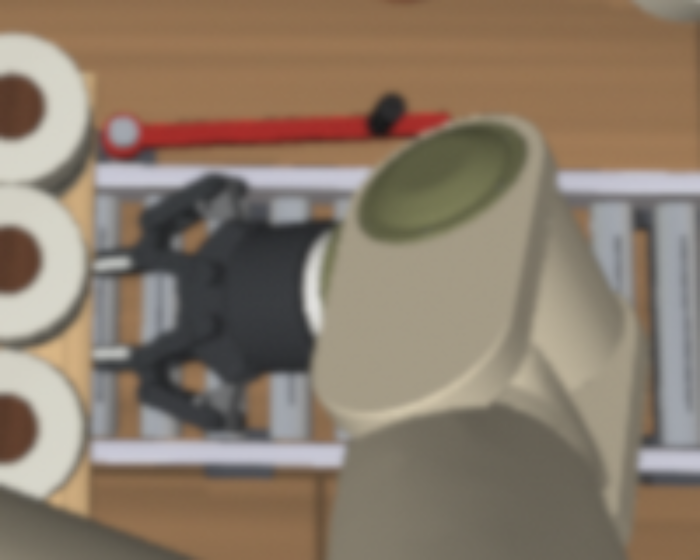

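{"op": "jog_arm", "data": {"travel": [[0, 0.0015, 0], [0, 0.0015, 0], [0, 0.0015, 0], [0, 0.0015, 0], [0, 0.0015, 0], [0, 0.0015, 0]], "dr": [[0, 0, 0], [0, 0, 0], [0, 0, 0], [0, 0, 0], [0, 0, 0], [0, 0, 0]]}}

```text
time_s: 10.58
position: [0.5166, 0.1308, 0.0913]
tool_rot: [[0.001, 1.0, 0.005], [0.699, -0.004, 0.715], [0.715, 0.003, -0.699]]
ft_force: [4.5, -16.1, 1.9]
grip_width: 0.0404
```

{"op": "jog_arm", "data": {"travel": [[0, 0.001, 0], [0, 0, 0], [0, 0, 0]], "dr": [[0, 0, 0], [0, 0, 0], [0, 0, 0]]}}

```text
time_s: 10.83
position: [0.5172, 0.131, 0.0913]
tool_rot: [[0.001, 1.0, 0.006], [0.7, -0.005, 0.714], [0.714, 0.004, -0.7]]
ft_force: [4.2, -15.3, 1.0]
grip_width: 0.0398
```

Run:
```python
from h import *
d=snap('side','side5.png');e=snap('top','top5.png')
a=cv2.resize(d['color'][220:280,265:365,::-1],None,fx=8,fy=8,interpolation=cv2.INTER_CUBIC);cv2.imwrite('pics/c5.png',a)
```

```text
(no output)
```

View pics/c5.png

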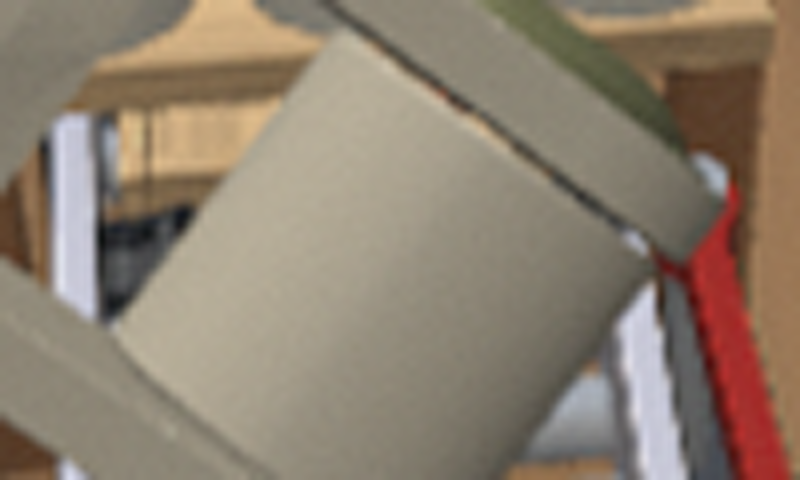

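{"op": "jog_arm", "data": {"travel": [[0, -0.004, 0], [0, -0.008, 0], [0, -0.016, 0], [0, -0.02, 0], [0, -0.02, 0], [0, -0.02, 0], [0, -0.02, 0], [0, -0.02, 0.01], [0, -0.02, 0.02], [0, -0.02, 0.02], [0, -0.02, 0.02], [0, -0.02, 0.02], [0, -0.02, 0.02], [0, -0.02, 0.01], [0, -0.02, 0], [0, -0.02, 0]], "dr": [[0, 0, 0], [0, 0, 0], [0, 0, 0], [0, 0, 0], [0, 0, 0], [0, 0, 0], [0, 0, 0], [0, 0, 0], [0, 0, 0], [0, 0, 0], [0, 0, 0], [0, 0, 0], [0, 0, 0], [0, 0, 0], [0, 0, 0], [0, 0, 0]]}}

```text
time_s: 12.27
position: [0.5144, -0.1556, 0.2119]
tool_rot: [[0.002, 1.0, -0.0], [0.697, -0.001, 0.717], [0.717, -0.001, -0.697]]
ft_force: [0.6, -0.5, -0.3]
grip_width: 0.0399
```

Run:
```python
from h import *
s=observe();print(s['position'],s['ft_force'])
d=snap('side','side6.png');e=snap('top','top6.png')
a=cv2.resize(d['color'][200:330,240:390,::-1],None,fx=4.5,fy=4.5,interpolation=cv2.INTER_CUBIC);cv2.imwrite('pics/c6.png',a)
```

```text
[ 0.51436742 -0.1556427   0.21189251] [ 0.58789762 -0.54266496 -0.28373789]
```

View pics/c6.png

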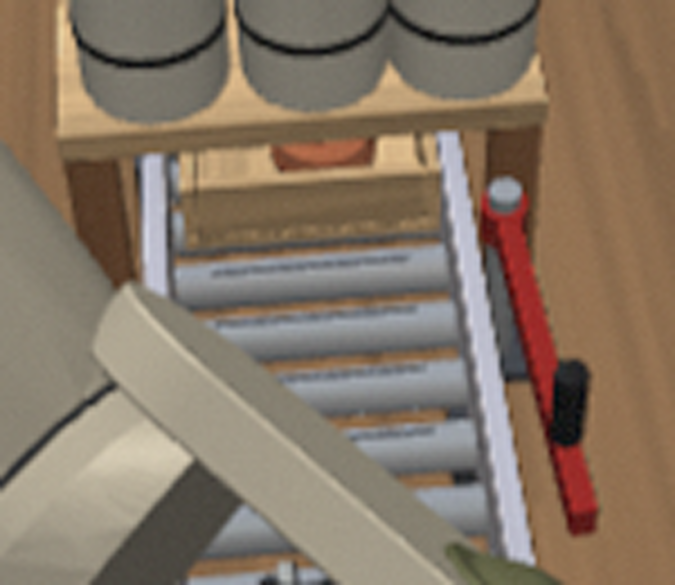

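View pics/top6.png

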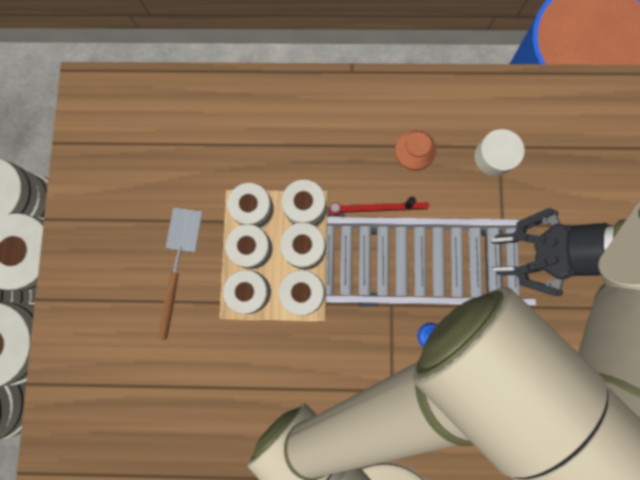

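Run:
```python
from h import *
p=np.load('lane.npy');S=dict(np.load('pics/side6.npz'));T=dict(np.load('pics/top6.npz'))
for n,x,y,z in(('rimL',190,190,.115),('rimR',438,170,.115),('botL',190,250,.07),('botR',435,232,.07),('roofL',62,158,.155),('roofR',546,122,.155),('roofTopL',62,137,.173),('roofTopR',546,100,.173)):
    print(n,np.round(onz(S,240+x/4.5,200+y/4.5,z)[:2]-p[:2],4))
cv2.imwrite('pics/d6.png',cv2.resize(T['color'][185:225,320:440,::-1],None,fx=6.5,fy=6.5,interpolation=cv2.INTER_CUBIC))
print('peg top', tri(T,(411,201),S,(240+572/4.5,200+368/4.5)))
```

```text
rimL [-0.055   0.1203]
rimR [0.0683 0.1205]
botL [-0.0585  0.1206]
botR [0.0672 0.1193]
roofL [-0.1129  0.1102]
roofR [0.1185 0.1088]
roofTopL [-0.1106  0.1062]
roofTopR [0.117  0.1057]
peg top (array([ 0.61647143, -0.03292573,  0.16398399]), np.float64(0.0029819711780316753))
```

View pics/d6.png

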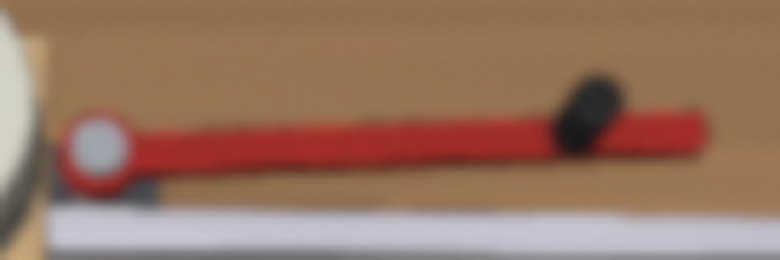

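{"op": "jog_arm", "data": {"travel": [[0.0102, 0.003, -0.0081], [0.0102, 0.003, -0.0081], [0.0102, 0.003, -0.0081], [0.0102, 0.003, -0.0081], [0.0102, 0.003, -0.0081], [0.0102, 0.003, -0.0081], [0.0102, 0.003, -0.0081], [0.0102, 0.003, -0.0081], [0.0102, 0.003, -0.0081], [0.0102, 0.003, -0.0081], [0, 0, 0], [0, 0, 0]], "dr": [[0, 0, 0], [0, 0, 0], [0, 0, 0], [0, 0, 0], [0, 0, 0], [0, 0, 0], [0, 0, 0], [0, 0, 0], [0, 0, 0], [0, 0, 0], [0, 0, 0], [0, 0, 0]], "jaw": 0.06}}

```text
time_s: 13.37
position: [0.6169, -0.1244, 0.1298]
tool_rot: [[0.002, 1.0, -0.001], [0.696, -0.001, 0.718], [0.718, -0.002, -0.696]]
ft_force: [-1.0, -0.3, -0.2]
grip_width: 0.06
```

Run:
```python
from h import *
e=snap('top','top7.png')
cv2.imwrite('pics/d7.png',cv2.resize(e['color'][140:280,320:520,::-1],None,fx=4,fy=4,interpolation=cv2.INTER_CUBIC))
```

```text
(no output)
```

View pics/d7.png

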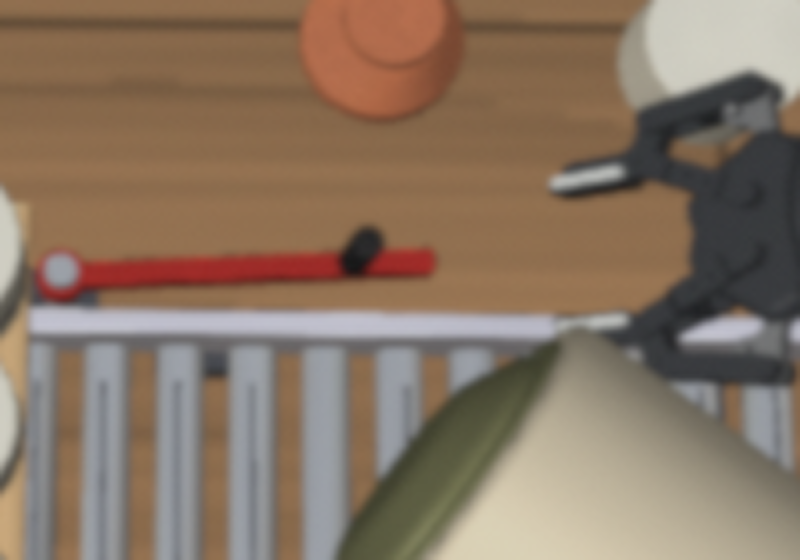

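{"op": "jog_arm", "data": {"travel": [[0, 0.0095, 0], [0, 0.0095, 0], [0, 0.0095, 0], [0, 0.0095, 0], [0, 0.0095, 0], [0, 0.0095, 0], [0, 0.0095, 0], [0, 0.0095, 0], [0, 0.0095, 0], [0, 0.0095, 0], [0, 0.0095, 0], [0, 0, 0.001], [0, 0, 0]], "dr": [[0, 0, 0], [0, 0, 0], [0, 0, 0], [0, 0, 0], [0, 0, 0], [0, 0, 0], [0, 0, 0], [0, 0, 0], [0, 0, 0], [0, 0, 0], [0, 0, 0], [0, 0, 0], [0, 0, 0]]}}

```text
time_s: 14.5
position: [0.6167, -0.0197, 0.1316]
tool_rot: [[0.001, 1.0, -0.0], [0.697, -0.001, 0.717], [0.717, -0.001, -0.697]]
ft_force: [0.6, -0.4, -0.2]
grip_width: 0.06
```

{"op": "jog_arm", "data": {"travel": [[0, 0, 0], [0, 0, 0], [0, 0, 0], [0, 0, 0], [0, 0, 0], [0, 0, 0], [0, 0, 0], [0, 0, 0], [0, 0, 0], [0, 0, 0]], "dr": [[0, 0, 0], [0, 0, 0], [0, 0, 0], [0, 0, 0], [0, 0, 0], [0, 0, 0], [0, 0, 0], [0, 0, 0], [0, 0, 0], [0, 0, 0]], "jaw": 0.0, "newtons": 20}}

```text
time_s: 15.33
position: [0.6169, -0.0206, 0.1313]
tool_rot: [[0.002, 1.0, 0.001], [0.697, -0.002, 0.717], [0.717, -0.001, -0.697]]
ft_force: [-0.2, -6.0, -0.2]
grip_width: 0.0154
```

Run:
```python
from h import *
s=observe();print(s['position'],s['ft_force'],s['grip_width'])
e=snap('top','top8.png');d=snap('side','side8.png')
a=cv2.resize(e['color'][150:270,320:480,::-1],None,fx=2.5,fy=2.5,interpolation=cv2.INTER_CUBIC)
b=cv2.resize(d['color'][200:320,280:440,::-1],None,fx=2.5,fy=2.5,interpolation=cv2.INTER_CUBIC)
cv2.imwrite('pics/d8.png',np.hstack([a,b]))
# arc waypoints in world
P=np.load('lane.npy')[:2]+[.095,.091]; x=np.array([.6165,-.034])-P; print('pivot',P,'r',np.hypot(*x),'th',np.arctan2(-x[1],-x[0]))
```

```text
[ 0.61687143 -0.02059746  0.13129616] [-0.24476462 -6.00437221 -0.15854053] 0.01535170284863405
pivot [0.6086202  0.10437458] r 0.1385987617351475 th 1.62768033120002
```

View pics/d8.png

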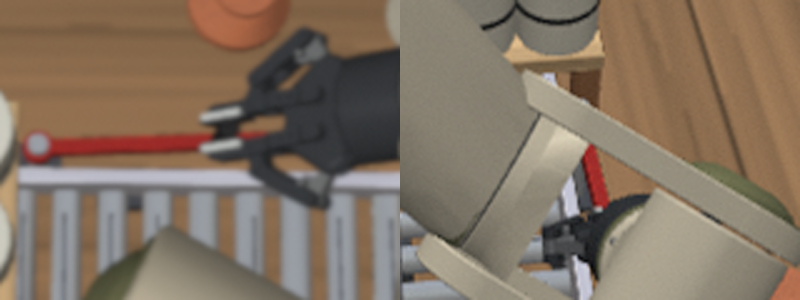

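Run:
```python
import numpy as np
th=np.linspace(1.628,0.0,37); r=.140
p=np.stack([-r*np.cos(th),-r*np.sin(th)],1); d=np.diff(np.round(p-p[0],4),axis=0)
print([[float(round(a,4)),float(round(b,4)),0] for a,b in d[:18]]);print([[float(round(a,4)),float(round(b,4)),0] for a,b in d[18:]])
```

```text
[[-0.0063, -0.0002, 0], [-0.0064, 0.0, 0], [-0.0063, 0.0004, 0], [-0.0063, 0.0006, 0], [-0.0062, 0.001, 0], [-0.0063, 0.0012, 0], [-0.0061, 0.0015, 0], [-0.0061, 0.0017, 0], [-0.006, 0.002, 0], [-0.0059, 0.0024, 0], [-0.0058, 0.0025, 0], [-0.0056, 0.0028, 0], [-0.0056, 0.0031, 0], [-0.0053, 0.0034, 0], [-0.0053, 0.0035, 0], [-0.005, 0.0038, 0], [-0.0049, 0.004, 0], [-0.0047, 0.0043, 0]]
[[-0.0045, 0.0044, 0], [-0.0043, 0.0047, 0], [-0.0041, 0.0048, 0], [-0.0039, 0.005, 0], [-0.0036, 0.0052, 0], [-0.0034, 0.0054, 0], [-0.0031, 0.0055, 0], [-0.0029, 0.0056, 0], [-0.0027, 0.0058, 0], [-0.0023, 0.0058, 0], [-0.0021, 0.006, 0], [-0.0019, 0.006, 0], [-0.0015, 0.0062, 0], [-0.0013, 0.0062, 0], [-0.001, 0.0062, 0], [-0.0007, 0.0063, 0], [-0.0005, 0.0063, 0], [-0.0001, 0.0064, 0]]
```

{"op": "jog_arm", "data": {"travel": [[-0.006, 0, 0], [-0.0064, 0, 0], [-0.0063, 0.0004, 0], [-0.0063, 0.0006, 0], [-0.0062, 0.001, 0], [-0.0063, 0.0012, 0], [-0.0061, 0.0015, 0], [-0.0061, 0.0017, 0], [-0.006, 0.002, 0], [-0.0059, 0.0024, 0], [-0.0058, 0.0025, 0], [-0.0056, 0.0028, 0], [-0.0056, 0.0031, 0], [-0.0053, 0.0034, 0], [-0.0053, 0.0035, 0], [-0.005, 0.0038, 0], [-0.0049, 0.004, 0], [-0.0047, 0.0043, 0]], "dr": [[0, 0, 0], [0, 0, 0], [0, 0, 0], [0, 0, 0], [0, 0, 0], [0, 0, 0], [0, 0, 0], [0, 0, 0], [0, 0, 0], [0, 0, 0], [0, 0, 0], [0, 0, 0], [0, 0, 0], [0, 0, 0], [0, 0, 0], [0, 0, 0], [0, 0, 0], [0, 0, 0]]}}

```text
time_s: 16.93
position: [0.5124, 0.0185, 0.1314]
tool_rot: [[0.002, 1.0, -0.0], [0.697, -0.001, 0.717], [0.717, -0.001, -0.697]]
ft_force: [2.2, -1.0, 0.2]
grip_width: 0.0153
```

{"op": "jog_arm", "data": {"travel": [[-0.0045, 0.0044, 0], [-0.0043, 0.0047, 0], [-0.0041, 0.0048, 0], [-0.0039, 0.005, 0], [-0.0036, 0.0052, 0], [-0.0034, 0.0054, 0], [-0.0031, 0.0055, 0], [-0.0029, 0.0056, 0], [-0.0027, 0.0058, 0], [-0.0023, 0.0058, 0], [-0.0021, 0.006, 0], [-0.0019, 0.006, 0], [-0.0015, 0.006, 0], [-0.0013, 0.006, 0], [0, 0, 0]], "dr": [[0, 0, 0], [0, 0, 0], [0, 0, 0], [0, 0, 0], [0, 0, 0], [0, 0, 0], [0, 0, 0], [0, 0, 0], [0, 0, 0], [0, 0, 0], [0, 0, 0], [0, 0, 0], [0, 0, 0], [0, 0, 0], [0, 0, 0]]}}

```text
time_s: 18.18
position: [0.4718, 0.0952, 0.1314]
tool_rot: [[0.001, 1.0, 0.001], [0.697, -0.002, 0.717], [0.717, 0.0, -0.697]]
ft_force: [6.7, 0.5, -0.9]
grip_width: 0.0149
```

{"op": "jog_arm", "data": {"travel": [[-0.001, 0.005, 0], [-0.0007, 0.005, 0], [-0.0005, 0.005, 0], [-0.0002, 0.004, 0], [0, 0.003, 0], [0, 0, 0]], "dr": [[0, 0, 0], [0, 0, 0], [0, 0, 0], [0, 0, 0], [0, 0, 0], [0, 0, 0]]}}

```text
time_s: 18.68
position: [0.4705, 0.1149, 0.1313]
tool_rot: [[0.0, 1.0, 0.004], [0.7, -0.003, 0.714], [0.714, 0.002, -0.7]]
ft_force: [6.2, -11.1, 1.8]
grip_width: 0.0151
```

Run:
```python
from h import *
e=snap('top','top9.png')
cv2.imwrite('pics/d9.png',cv2.resize(e['color'][180:320,300:480,::-1],None,fx=4,fy=4,interpolation=cv2.INTER_CUBIC))
```

```text
(no output)
```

View pics/d9.png

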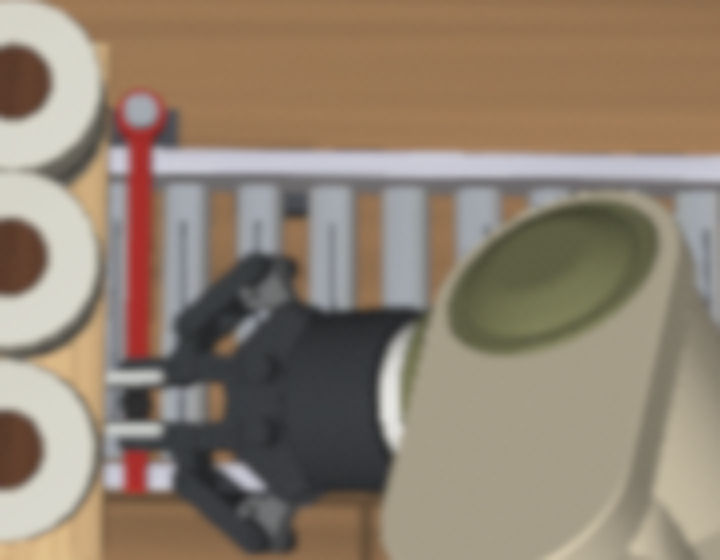

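{"op": "jog_arm", "data": {"travel": [[0, 0, 0], [0, 0, 0], [0, 0, 0], [0, 0, 0], [0, 0, 0], [0, 0, 0], [0, 0, 0], [0, 0, 0]], "dr": [[0, 0, 0], [0, 0, 0], [0, 0, 0], [0, 0, 0], [0, 0, 0], [0, 0, 0], [0, 0, 0], [0, 0, 0]], "jaw": 0.045}}

```text
time_s: 19.4
position: [0.4689, 0.1163, 0.1313]
tool_rot: [[0.002, 1.0, -0.0], [0.697, -0.001, 0.717], [0.717, -0.002, -0.697]]
ft_force: [0.5, -0.4, 0.3]
grip_width: 0.0447
```

{"op": "jog_arm", "data": {"travel": [[0, -0.004, 0], [0, -0.006, 0], [0, -0.008, 0], [0, -0.01, 0], [0, -0.01, 0], [0, -0.015, 0], [0, -0.02, 0], [0, -0.02, 0], [0, -0.02, 0.01], [0, -0.02, 0.01], [0, -0.02, 0.01], [0, -0.02, 0.01], [0, -0.02, 0.01], [0, -0.02, 0.01], [0, -0.02, 0.01], [0, -0.02, 0.01], [0, -0.02, 0.01], [0, -0.01, 0], [0, 0, 0], [0, 0, 0]], "dr": [[0, 0, 0], [0, 0, 0], [0, 0, 0], [0, 0, 0], [0, 0, 0], [0, 0, 0], [0, 0, 0], [0, 0, 0], [0, 0, 0], [0, 0, 0], [0, 0, 0], [0, 0, 0], [0, 0, 0], [0, 0, 0], [0, 0, 0], [0, 0, 0], [0, 0, 0], [0, 0, 0], [0, 0, 0], [0, 0, 0]]}}

```text
time_s: 21.07
position: [0.4686, -0.1668, 0.2206]
tool_rot: [[0.003, 1.0, -0.0], [0.696, -0.002, 0.718], [0.718, -0.002, -0.696]]
ft_force: [-0.4, 0.5, -0.2]
grip_width: 0.045
```

Run:
```python
from h import *
s=observe();print(s['position'],s['ft_force'],s['grip_width'],s['time_s'])
e=snap('top','top10.png');d=snap('side','side10.png')
a=cv2.resize(e['color'][170:320,310:443,::-1],None,fx=3,fy=3,interpolation=cv2.INTER_CUBIC)
b=cv2.resize(d['color'][200:350,240:373,::-1],None,fx=3,fy=3,interpolation=cv2.INTER_CUBIC)
cv2.imwrite('pics/d10.png',np.hstack([a,b]))
```

```text
[ 0.46859083 -0.16679303  0.22059538] [-0.42867486  0.53752131 -0.20956718] 0.044993283245785186 21.0667
```

View pics/d10.png

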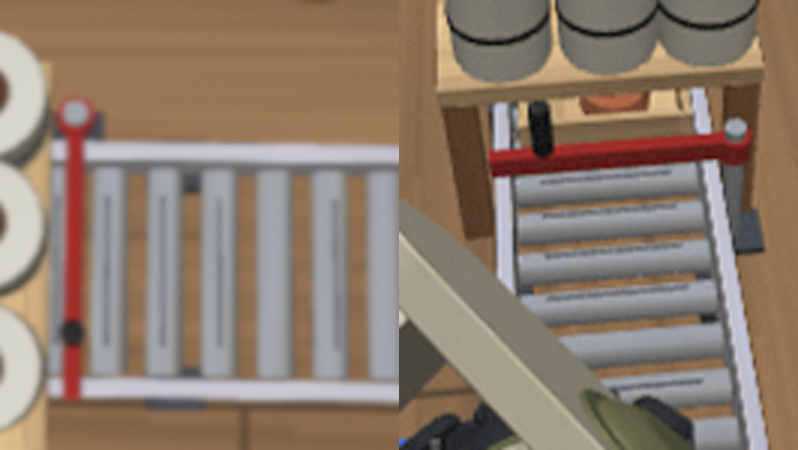

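View pics/side10.png

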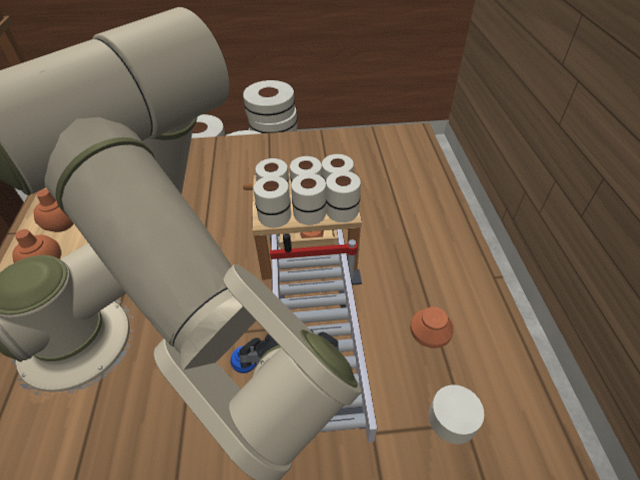

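Run:
```python
from h import *
p=np.load('lane.npy');S=dict(np.load('pics/side10.npz'));T=dict(np.load('pics/top10.npz'))
for n,x,y in(('rim L',128,108),('rimR',292,95)): print(n,np.round(onz(S,240+x/3,200+y/3,.115)[:2]-p[:2],3))
a=onz(T,310+75/3,170+114/3,.118);b=onz(T,310+72/3,170+398/3,.118);print('bar angle',np.arctan2(a[1]-b[1],a[0]-b[0]))
cv2.imwrite('pics/e10.png',cv2.resize(S['color'][220:260,265:365,::-1],None,fx=8,fy=8,interpolation=cv2.INTER_CUBIC))
```

```text
rim L [-0.053  0.139]
rimR [0.071 0.139]
bar angle 0.002105996846550163
```

View pics/e10.png

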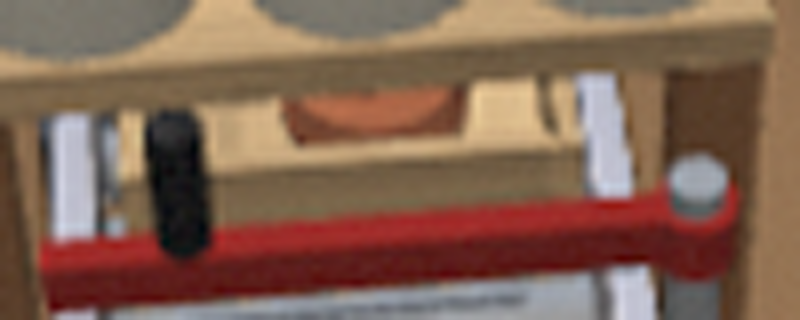

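Run:
```python
from rig import close_job
print(close_job())
```

```text
the job is handed in; nothing more can be done
None
```

I rolled the tray home with the gripper leaned back about 46°. I then gripped the peg at 20 N, swung the red bar to its stop, let go and backed clear. I handed the job in at about 21 s of the 61 s allowed.

**Tray:** after the push its rear face measured at lane y ≈ 120 mm on both sides, which is home. The push against the stop gave about 16 N. My first reading in the final check gave 139 mm, but I had picked the wrong edge. On a closer crop the rear edge's pixels matched the earlier picture to within 2 pixels or less, so the tray had not moved.

**Bar:** its angle measured about 0.002 rad from closed, and it had stopped with about 11 N at the peg.

**Jars:** both stood upright until they went under the roof. In the last picture the roof lets only part of one jar show, and it looks upright in place. I could not see the second jar at the end.

**Others:** the pot and mould showed no movement in the pictures, and nothing I did went near the spatula. The gripper was clear, with the force reading near zero.

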